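# Unscrew a dough-press pillar cap of unknown thread hand over a crumb tin

## Robot

A 6-joint arm with a two-finger parallel gripper is mounted at the origin on the work surface. World frame = base frame: x ahead of the robot, y to its left, z up, the work surface at z = 0. Lengths are in m, angles in rad, forces in N, time in s.
With the tool pointing down it reaches from about 0.35 to 0.975 m from the base axis. Payload 4.9 kg.
Tool frame: the origin (TCP) lies on the mounting face of the last link; the fingertips stand 173 mm ahead of it and the grasp point (between the pads) lies ctrl.pinch_z ahead of it (ctrl.pinch_z is the distance from the TCP to the grasp point, in m); z points along the fingers, y is the line along which they close (so a half turn about z gives the same grasp; the last joint's range is limited). The gripper opens to 85 mm and grips with 20 to 120 N. Pads are 22 mm wide; open, the fingers measure 114 mm over their backs; the gripper's body (76 mm by 85 mm) begins 54 mm behind the grasp point. The pads swing forward as they close: fully open they stand 13 mm farther back than shut.
Start: joints at [-1.44, 0.053, 1.613, -0, 1.476, -0.119], TCP at [0.155, -0.606, 0.405] pointing down, gripper open.
Joint ranges: [-3.01, 3.01], [-1.01, 2.22], [0.06, 2.58], [-1.02, 4.17], [0.09, 2.62], [-3.14, 3.14]. Speed limits (rad/s): [2.57, 2.57, 3.14, 3.14, 3.14, 3.14].

## Interface

Orientations are given as a rotation vector (axis times angle).
In Python, from station import telemetry, eyes, ctrl gives the robot as it stands.
- The arm moves only by the tool apply_moves, never from a script. Its argument "plan" is a list of rows, each a list of 5 numbers: the finger opening in m, from 0 to 0.0854, then the shift along the tool's x, y, z in m, then the turn about the tool's z in rad. In form: [[jaw, x, y, z, roll], ...]. A call has 1 to 12 rows; each row is the pose to reach, as a shift and turn from the pose commanded when the call began, along the tool's axes at that moment; what a row does not reach only later rows make up. A row lasts 1/12 s, in which the tool goes at most 41.7 mm and 7.16 degrees, less where a joint would pass 70% of its speed; a pose out of reach is approached as far as the arm can. A call with a gripper value outside its range is refused whole. The fingers move at their own pace and stop on an object; "newtons" is the grip in N (left out, the last holds). Time passes only in rows, so rows that repeat a pose let the fingers close. It gives the time, the measured TCP pose, the force, the opening and the grip force at its end, in the units of the state.
- telemetry.get_obs(): the state, without advancing time (a new reading comes with each control period).
- eyes.get_image(name): name is "scene" or "top" or "wrist"; returns a dict with "img" (400x640x3 uint8, blue, green, red), "range_z" (400x640 float32, m along the optical axis (not along the pixel's ray), 0 where there is no reading), "K" (3x3 intrinsics, pixels), "pose" (4x4, takes a point from camera to world coordinates); the wrist camera has in their place "hand_eye" (4x4, takes a point from camera to tool coordinates, whose origin is the TCP and whose axes are the flange's). Camera axes: x right, y down, z forward; pixel columns grow to the right and rows downward; lengths in m; the calibration is good to about 2 mm. A picture is of the moment at which its call begins: read the wrist's pose just before it.
- ctrl.finish_job(): hands the job in; it is judged then, once.
Trained networks look in a picture, given as the dict that the camera call returned (one of the last four; its "shot" number tells which), for a name from the list of things; names that differ only in an ending like _2 or _b are one class to them, and where a whole thing is asked for, a point or a joint stands for the part that bears it (a point fixed in the world has none). Each returns a list of dicts, best first, with "confidence" (0 to 1); they miss things now and then, are a little off and sometimes report something else, mostly with a low value. They report only what shows in the picture. A call takes as long as a camera call. They do not tell look-alikes from the thing itself.
- eyes.search_frame(thing, picture): "box" ([left, top, right, bottom] in pixels, round what is visible of it).
- eyes.outline_of(thing, picture): "region" (400x640 bool, what is visible of it) and "box" ([left, top, right, bottom] in pixels, round what is visible of it).
- eyes.tip_of(thing, picture): "point" ([column, row] in pixels: a listed point, or the origin of a listed thing).
The state is a dict: "t": time; "q": joint angles; "dq": joint speeds; "effort": joint torques, N m; "tool_pos": TCP position; "tool_rot": TCP orientation; "contact_force": force on the tool from outside, world axes, zero at the start; "wrist_torque": the same for the moment, N m; "opening": finger opening in m; "grip_force": force on a finger pad.
Only numpy, scipy, OpenCV 4.12 (cv2) and the standard library are available. Lean on these libraries where they do the work, as an engineer would, in place of code of your own. Each camera call takes 0.05 s, during which the arm holds its last target. There are 200 camera calls.

## Task

First push the round cake tin along the bench, without lifting it off the bench, until it stands wholly on the round rubber mat, so that it can catch old flour. Then take the wing cap off the press head's left pillar (left as seen from the robot): nobody remembers which of the two pillars has the reverse thread, so try it both ways, turn it the way that gives until it is free, and lift it off. Finish still holding the cap in the gripper, above the middle of the tin and clear of its rim, and leave the other cap and everything else where they are.

Things in the scene. Friction and masses are not known exactly. Their poses are not given: they have to be found in the camera images.
- tin_center (a point): Round open cake tin of dark steel, outer diameter 120 mm, 45 mm high, wall and floor 3 mm, 0.25 kg, standing loose on the bench. The point is on its axis, half-way up (22.5 mm above the bench); z is up. It may be pushed from outside, or from within against its wall. It starts to the left or the right of the mat.
- mat: Thin flat round black rubber mat lying on the bench in front of the press head, 164 mm in diameter, under 1 mm thick (a tin slides on to it without a step), fixed. Origin at its centre, on the bench.
- cap_left_center (a point): The cap to take off, on the left (+y) pillar: black plastic, loose, 0.12 kg, 68 mm tall. A round skirt, 46 mm in diameter and 36 mm tall, carries an upright wing (flat bar) 44 mm long, 16 mm wide, 32 mm tall. The point is on the cap's axis half-way up: 34 mm above its lower edge, 2 mm below the wing's foot. x runs along the wing, y across it (the 16 mm to pinch), z up.
- cap_left_wing (a point): Centre of that wing, on the axis. A short steep thread hides inside. One way the cap meets a hard stop 6 to 18 degrees from its start; the other way it turns easily, is free after 66 degrees and stops at 70 to 82. It does not rise as it turns; then it lifts straight up (about 2 mm side play) and is clear after 25 mm. Which way loosens varies and cannot be seen.
- cap_right_center (a point): The same kind of cap on the press head's right (-y) pillar, with the opposite thread; its point is at the same place as on the left cap. Leave it on.
- press_top (a point): Dough-divider press head, fixed on the bench: base plate 120 x 340 x 20 mm, two pillars 240 mm apart along y, a beam 56 x 320 mm across them with its top 110 mm above the bench, and a spring spindle 34 mm in diameter in the middle, rising 55 mm above the beam. The point is the middle of the beam's top; y runs to the left pillar, z up. The caps stand on square plates 6 mm thick on the beam.
- loaf_tin: Bystander: rectangular open tin of dark steel, 90 x 130 x 50 mm, loose, on the other side of the mat from the round tin. Origin at the centre of its underside.
- nozzle: Bystander: steel piping cone, 48 mm in diameter at its foot, 70 mm high, loose. Origin at the centre of its underside.
- cutter: Bystander: steel ring cutter, 70 mm in diameter, 35 mm high, loose. Origin at the centre of its underside.
- spanner: Bystander: wrench lying flat on the bench, loose. Origin at its underside.
- jar: Bystander: glass jar with a steel lid, 64 mm in diameter, 85 mm high, behind the press head. Origin at the centre of its underside.
There are look-alikes about, which are no part of the job. What is shaped like the part that bears tin_center but blue or brown is not meant.

How it is judged:
By the outcome, as a careful person would: the job done as asked, in the order asked, and still so for the second after the job is handed in, while the arm keeps its last pose, push and grip.
It also fails if it takes over 70 s, if anything falls off the work surface, if the arm or the gripper's body presses on something with over 40 N, if the wrist force passes 120 N, or if a joint passes its speed limit or range.

## Working session

There is one attempt and no reset: what is moved stays moved. The work goes in short steps, Python scripts to look and compute and a tool call to move; the robot and the scene stay as the last step left them, time stands still between calls to the robot, and variables do not carry over. Pictures are saved under pics/ and viewed, at most 10 in all, crops included, and the job is handed in when it is done.

Besides the shell and the picture viewer there is one more tool, called after ">>>" as name([rows], argument=value, ...), one row to a line, values as JSON. apply_moves: Moves the arm, as the interface text tells. Its arguments: {"type":"object","properties":{"plan":{"type":"array","items":{"type":"array","items":{"type":"number"}}},"newtons":{"type":"number"}},"required":["plan"]}

```bash
mkdir -p pics; cat > h.py <<'E'
import numpy as np,cv2
from scipy.spatial.transform import Rotation as R
from station import telemetry,eyes,ctrl
def tool():
    o=telemetry.get_obs();T=np.eye(4);T[:3,:3]=R.from_rotvec(o["tool_rot"]).as_matrix();T[:3,3]=o["tool_pos"];return o,T
def shot(n):
    o,T=tool();p=eyes.get_image(n);p["W"]=p["pose"] if n!="wrist" else T@p["hand_eye"];return p
def cloud(p):
    z=p["range_z"];v,u=np.mgrid[:400,:640];K=p["K"]
    c=np.stack([(u-K[0,2])/K[0,0]*z,(v-K[1,2])/K[1,1]*z,z,np.ones_like(z)],-1)
    w=(c@p["W"].T)[...,:3];w[z<=0]=np.nan;return w
def at_z(p,px,z):
    K=p["K"];d=p["W"][:3,:3]@np.array([(px[0]-K[0,2])/K[0,0],(px[1]-K[1,2])/K[1,1],1]);c=p["W"][:3,3]
    return c+d*(z-c[2])/d[2]
E
cat > a.py <<'E'
from h import *
o,T=tool();print(o,ctrl.pinch_z);print(T.round(3))
Z=dict(tin_center=.0225,mat=0,cap_left_center=.15,cap_left_wing=.168,cap_right_center=.15,press_top=.11,loaf_tin=0,nozzle=0,cutter=0,spanner=0,jar=0)
for n in("top","scene"):
    p=shot(n);cv2.imwrite(f"pics/{n}.png",p["img"]);print(n,p["W"][:3,3].round(3))
    for k,z in Z.items():
        for d in eyes.tip_of(k,p)[:3]:print(k,round(d["confidence"],2),np.round(d["point"]),at_z(p,d["point"],z).round(3))
E
python3 a.py
```

```text
{'t': 0.0, 'q': array([-1.43997643e+00,  5.33252058e-02,  1.61430997e+00, -1.28957389e-06,
        1.47599756e+00, -1.19004447e-01]), 'dq': array([ 4.62382861e-04,  3.52621568e-04,  1.30904735e-03, -1.17850950e-04,
       -4.99797425e-05,  1.04256302e-03]), 'effort': array([ 2.10909377e-03, -3.93682981e+01, -3.70174456e+01, -3.07153812e-05,
        7.13113637e-03,  2.92132905e-07]), 'tool_pos': array([ 0.15448218, -0.60532068,  0.40347274]), 'tool_rot': array([-3.11509112e+00, -3.91149483e-01,  2.09342462e-05]), 'contact_force': array([0.17424088, 0.0645273 , 0.30708932]), 'wrist_torque': array([-0.02253058,  0.00047115,  0.01124706]), 'grip_force': 0.0, 'opening': 0.08536641407294078} 0.1547
[[ 0.969  0.247 -0.     0.154]
 [ 0.247 -0.969  0.002 -0.605]
 [ 0.    -0.002 -1.     0.403]
 [ 0.     0.     0.     1.   ]]
top [0.376 0.105 1.277]
tin_center 0.92 [268. 226.] [0.439 0.264 0.022]
tin_center 0.85 [263. 296.] [0.228 0.278 0.022]
tin_center 0.66 [254. 168.] [0.618 0.307 0.023]
mat 0.6 [341. 225.] [0.439 0.038 0.   ]
cap_left_center 0.83 [344. 143.] [0.661 0.032 0.15 ]
cap_left_win
[... 674 characters left out ...]
.   ]
cap_left_center 0.91 [254. 193.] [0.657 0.034 0.15 ]
cap_left_center 0.56 [334. 208.] [0.568 0.199 0.15 ]
cap_left_center 0.43 [258. 168.] [ 0.587 -0.058  0.15 ]
cap_left_wing 0.83 [252. 187.] [0.662 0.038 0.168]
cap_right_center 0.77 [211. 152.] [ 0.629 -0.222  0.15 ]
cap_right_center 0.5 [252. 188.] [0.65  0.014 0.15 ]
press_top 0.72 [233. 185.] [ 0.643 -0.094  0.11 ]
loaf_tin 0.75 [256. 166.] [ 0.437 -0.326  0.   ]
loaf_tin 0.31 [332. 210.] [0.428 0.033 0.   ]
nozzle 0.82 [292. 274.] [0.66  0.163 0.   ]
cutter 0.87 [192. 186.] [ 0.652 -0.345  0.   ]
cutter 0.24 [292. 272.] [0.655 0.157 0.   ]
cutter 0.23 [333. 210.] [0.424 0.036 0.   ]
spanner 0.69 [415. 352.] [ 0.619  0.472 -0.   ]
```

View pics/top.png

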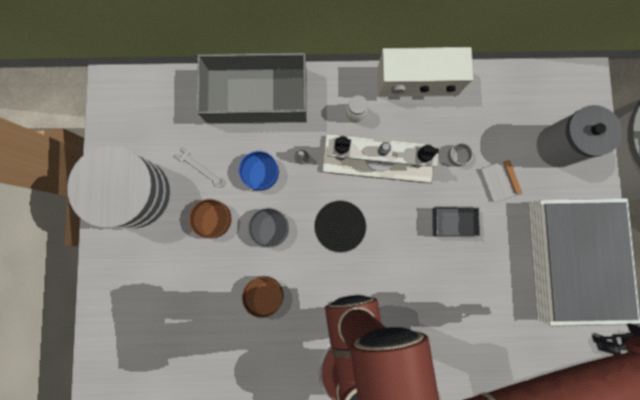

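View pics/scene.png

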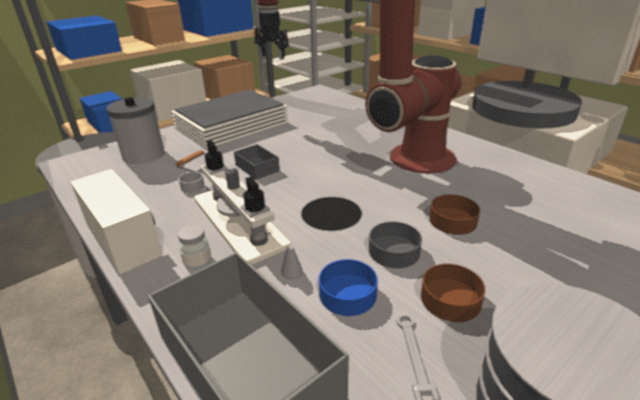

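```bash
cat > b.py <<'E'
from h import *
p=shot("top");w=cloud(p);K=p["K"]
# bench & tins
for c in [(.439,.264),(.228,.278),(.618,.3)]:
    d=np.hypot(w[...,0]-c[0],w[...,1]-c[1]);m=(d<.085)&(w[...,2]>.035)&(w[...,2]<.06)
    q=w[m];(x,y),r=cv2.minEnclosingCircle(q[:,:2].astype(np.float32));print("tin",c,x,y,r,np.median(q[:,2]),p["img"][(d<.04)].mean(0))
# mat: dark px on bench
g=p["img"].max(-1);m=(np.hypot(w[...,0]-.439,w[...,1]-.038)<.12)&(g<60)&(abs(w[...,2])<.01)
(x,y),r=cv2.minEnclosingCircle(w[m][:,:2].astype(np.float32));print("mat",x,y,r,np.nanmedian(w[m],0))
# cap wings
for c in [(.661,.034),(.635,-.2)]:
    m=(np.hypot(w[...,0]-c[0],w[...,1]-c[1])<.05)&(w[...,2]>.155)
    q=w[m];print("cap",len(q),cv2.minAreaRect(q[:,:2].astype(np.float32)*1000),np.median(q,0),np.max(q[:,2]))
for a,b,n in [((.55,.75),(-.35,.12),"beam")]:
    m=(w[...,0]>a[0])&(w[...,0]<a[1])&(w[...,1]>b[0])&(w[...,1]<b[1])&(abs(w[...,2]-.11)<.006)
    print(n,cv2.minAreaRect(w[m][:,:2].astype(np.float32)*1000))
E
python3 b.py
```

```text
tin (0.439, 0.264) 0.4342217743396759 0.26178815960884094 0.06035774573683739 0.04585280042051765 [90.89483748 90.49713193 88.47036329]
tin (0.228, 0.278) 0.22859694063663483 0.27956897020339966 0.06028589606285095 0.04578102186354016 [38.01446655 56.7124774  86.82278481]
tin (0.618, 0.3) 0.6099081039428711 0.29120033979415894 0.06103985756635666 0.0451757289469672 [159.87550201  89.15461847  49.6626506 ]
mat 0.43592867255210876 0.04294456169009209 0.07795209437608719 [0.43537133 0.04283443 0.00188178]
cap 141 ((658.1053466796875, 37.334163665771484), (38.154144287109375, 42.37212371826172), 24.77664566040039) [0.65600048 0.03862755 0.18269976] 0.19046228123769615
cap 152 ((626.555419921875, -197.9037322998047), (44.36009216308594, 29.969514846801758), 73.74453735351562) [ 0.62843454 -0.19791732  0.18299313] 0.18942948680676164
beam ((645.5719604492188, -80.78398132324219), (319.4945373535156, 57.5733757019043), 83.07283782958984)
```

The target is the grey tin, at px (268,228) in the top view and about (0.434, 0.262) in the world. The brown and blue tins are look-alikes. The mat is at px (340,226), about (0.437, 0.041). I'll drag the tin in -y from inside its wall. First I'll swing over to it and turn the fingers so they close along world x.

>>> apply_moves([
  [0.03,0.032,-0.023,0,-0.11],
  [0.03,0.064,-0.046,0,-0.22],
  [0.03,0.096,-0.069,0,-0.33],
  [0.03,0.128,-0.092,0,-0.44],
  [0.03,0.16,-0.115,0,-0.55],
  [0.03,0.192,-0.138,0,-0.66],
  [0.03,0.224,-0.161,0,-0.77],
  [0.03,0.256,-0.184,0,-0.88],
  [0.03,0.288,-0.207,0,-0.99],
  [0.03,0.32,-0.23,0,-1.1],
  [0.03,0.35,-0.252,0,-1.21],
  [0.03,0.374,-0.271,0,-1.32],
])

```text
t: 2.25
tool_pos: [0.4511, -0.2484, 0.405]
tool_rot: [2.215, 2.227, 0.001]
contact_force: [0.3, -1.2, 1.1]
opening: 0.03
grip_force: 0.0
```

>>> apply_moves([
  [0.03,0.041,-0.001,0,0],
  [0.03,0.082,-0.003,0,0],
  [0.03,0.123,-0.004,0,0],
  [0.03,0.164,-0.005,0,0],
  [0.03,0.205,-0.007,0,0],
  [0.03,0.246,-0.008,0,0],
  [0.03,0.287,-0.009,0,0],
  [0.03,0.328,-0.011,0,0],
  [0.03,0.369,-0.012,0,0],
  [0.03,0.41,-0.013,0,0],
  [0.03,0.45,-0.015,0,0],
  [0.03,0.488,-0.016,0,0],
])

```text
t: 3.25
tool_pos: [0.4336, 0.2397, 0.4051]
tool_rot: [2.221, 2.221, 0.001]
contact_force: [1.2, -0.3, 0.4]
opening: 0.0302
grip_force: 0.0
```

```bash
cat > c.py <<'E'
from h import *
o,T=tool();print(T[:3].round(4))
p=shot("wrist");w=cloud(p);cv2.imwrite("pics/w1.png",p["img"])
d=eyes.tip_of("tin_center",p);print([(e["confidence"],e["point"],at_z(p,e["point"],.0225).round(3)) for e in d])
m=(w[...,2]>.035)&(w[...,2]<.055)&(np.hypot(w[...,0]-.434,w[...,1]-.262)<.08)
q=w[m];print(cv2.minEnclosingCircle(q[:,:2].astype(np.float32)),len(q))
E
python3 c.py
```

```text
[[ 2.000e-04  1.000e+00  1.000e-03  4.336e-01]
 [ 1.000e+00 -2.000e-04  4.000e-04  2.397e-01]
 [ 4.000e-04  1.000e-03 -1.000e+00  4.051e-01]]
[(0.96, [483.7, 123.0], array([0.61 , 0.29 , 0.023])), (0.56, [323.4, 149.4], array([0.435, 0.262, 0.023])), (0.49, [498.7, 230.0], array([0.648, 0.164, 0.023]))]
((0.43481189012527466, 0.2596989572048187), 0.06013531610369682) 1450
```

>>> apply_moves([
  [0.03,0,0,0.03,0],
  [0.03,0,0,0.06,0],
  [0.03,0,0.001,0.09,0],
  [0.03,0,0.001,0.12,0],
  [0.03,0,0.001,0.15,0],
  [0.03,0,0.001,0.175,0],
  [0.03,0,0.001,0.195,0],
  [0.03,0,0.001,0.21,0],
  [0.03,0,0.001,0.219,0],
  [0.03,-0.005,0.001,0.22,0],
  [0.03,-0.01,0.001,0.22,0],
  [0.03,-0.015,0.001,0.22,0],
])

```text
t: 4.35
tool_pos: [0.4361, 0.222, 0.1859]
tool_rot: [2.222, 2.219, 0.003]
contact_force: [0.1, 1.2, 0.2]
opening: 0.03
grip_force: 0.0
```

>>> apply_moves([
  [0.03,-0.006,0,0,0],
  [0.03,-0.013,0,0,0],
  [0.03,-0.022,0,0,0],
  [0.03,-0.031,0,0,0],
  [0.03,-0.04,0,0,0],
  [0.03,-0.049,0,0,0],
  [0.03,-0.058,0,0,0],
  [0.03,-0.067,0,0,0],
  [0.03,-0.076,0,0,0],
  [0.03,-0.085,0,0,0],
  [0.03,-0.094,0,0,0],
  [0.03,-0.103,0,0,0],
])

```text
t: 5.35
tool_pos: [0.4352, 0.1186, 0.1847]
tool_rot: [-2.222, -2.22, 0.0]
contact_force: [-0.4, 4.2, 5.2]
opening: 0.0303
grip_force: 2.7
```

>>> apply_moves([
  [0.03,-0.009,0,0,0],
  [0.03,-0.018,0,0,0],
  [0.03,-0.028,0,0,0],
  [0.03,-0.038,0,0,0],
  [0.03,-0.048,0,0,0],
  [0.03,-0.058,0,0,0],
  [0.03,-0.068,0,0,0],
  [0.03,-0.078,0,0,0],
  [0.03,-0.088,0,0,0],
  [0.03,-0.098,0,0,0],
  [0.03,-0.105,0,0,0],
  [0.03,-0.108,0,0,0],
])

```text
t: 6.35
tool_pos: [0.435, 0.0104, 0.1845]
tool_rot: [-2.224, -2.219, 0.001]
contact_force: [-0.4, 3.9, 4.3]
opening: 0.0299
grip_force: 2.3
```

```bash
cat > d.py <<'E'
from h import *
o,T=tool();print(T[:3,3].round(4),o["q"].round(3))
p=shot("top");w=cloud(p)
m=(w[...,2]>.035)&(w[...,2]<.055)&(np.hypot(w[...,0]-.434,w[...,1]-.06)<.11)
q=w[m]
from scipy.optimize import least_squares
f=lambda s:np.hypot(q[:,0]-s[0],q[:,1]-s[1])-.0585
print(least_squares(f,[.434,.05],loss="soft_l1",f_scale=.003).x,len(q))
for e in eyes.tip_of("tin_center",p):print(e["confidence"],at_z(p,e["point"],.0225).round(3))
E
python3 d.py
```

```text
[0.435  0.0104 0.1845] [-0.147 -0.156  2.211 -0.     1.087 -0.145]
[0.43380375 0.05269343] 62
0.89 [0.466 0.44  0.022]
0.87 [0.426 0.056 0.022]
0.73 [0.613 0.304 0.022]
0.71 [0.229 0.278 0.022]
```

>>> apply_moves([
  [0.03,-0.004,0,0,0],
  [0.03,-0.008,0,0,0],
  [0.03,-0.01,0,0,0],
  [0.03,-0.01,0,0,0],
  [0.03,0,0,0,0],
  [0.03,0.015,0,-0.005,0],
  [0.03,0.022,0,-0.03,0],
  [0.03,0.022,0,-0.07,0],
  [0.03,0.022,0,-0.11,0],
  [0.03,0.022,0,-0.15,0],
  [0.03,0.022,0,-0.19,0],
  [0.03,0.022,0,-0.22,0],
])

```text
t: 7.45
tool_pos: [0.4351, 0.0342, 0.4087]
tool_rot: [2.219, 2.219, 0.004]
contact_force: [0.3, 0.1, 0.2]
opening: 0.0303
grip_force: 0.0
```

```bash
cat > e.py <<'E'
from h import *
from scipy.optimize import least_squares
o,T=tool();print(T[:3].round(4))
p=shot("wrist");w=cloud(p);cv2.imwrite("pics/w2.png",p["img"])
m=(w[...,2]>.035)&(w[...,2]<.055)&(np.hypot(w[...,0]-.434,w[...,1]-.045)<.09)
q=w[m];f=lambda s:np.hypot(q[:,0]-s[0],q[:,1]-s[1])-.0585
print("tin",least_squares(f,[.434,.045],loss="soft_l1",f_scale=.003).x,cv2.minEnclosingCircle(q[:,:2].astype(np.float32)),len(q))
m=(np.hypot(w[...,0]-.436,w[...,1]-.04)<.1)&(p["img"].max(-1)<60)&(abs(w[...,2])<.006)
q=w[m];f=lambda s:np.hypot(q[:,0]-s[0],q[:,1]-s[1])
print("mat",cv2.minEnclosingCircle(q[:,:2].astype(np.float32)),len(q))
m=(np.hypot(w[...,0]-.657,w[...,1]-.038)<.05)&(w[...,2]>.17)
q=w[m];print("wing",len(q))
if len(q)>5:print(cv2.minAreaRect(q[:,:2].astype(np.float32)*1000),np.median(q,0))
E
python3 e.py
```

```text
[[ 3.000e-04  1.000e+00  4.400e-03  4.351e-01]
 [ 1.000e+00 -3.000e-04 -7.000e-04  3.420e-02]
 [-7.000e-04  4.400e-03 -1.000e+00  4.087e-01]]
tin [0.43478789 0.04198807] ((0.43474432826042175, 0.04116829112172127), 0.06010507047176361) 1401
mat ((0.43585020303726196, 0.04063403233885765), 0.0818670243024826) 7439
wing 587
((652.2001953125, 32.8163948059082), (36.046424865722656, 5.285393714904785), 86.12151336669922) [0.65142657 0.0261325  0.17496857]
```

View pics/w2.png

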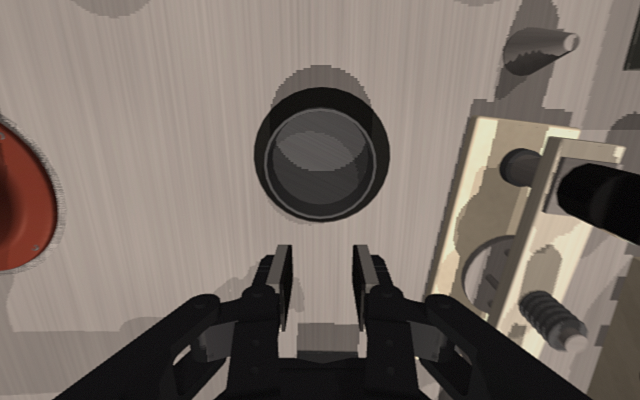

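The tin (center px 320,160) sits inside the black mat, about 1.5 mm from its centre. Next I'll look at the left cap from above.

>>> apply_moves([
  [0.085,-0.005,0.02,-0.01,0],
  [0.085,-0.012,0.05,-0.03,0],
  [0.085,-0.021,0.085,-0.05,0],
  [0.085,-0.03,0.12,-0.05,0],
  [0.085,-0.038,0.155,-0.05,0],
  [0.085,-0.046,0.19,-0.05,0],
  [0.085,-0.052,0.212,-0.05,0],
  [0.085,-0.054,0.222,-0.05,0],
  [0.085,-0.054,0.222,-0.05,0],
])

```text
t: 8.25
tool_pos: [0.6584, -0.0206, 0.4532]
tool_rot: [-2.222, -2.219, 0.002]
contact_force: [-0.8, 0.6, 0.1]
opening: 0.085
grip_force: 0.0
```

```bash
cat > f.py <<'E'
from h import *
import sys
o,T=tool();print(T[:3].round(4),o["q"].round(3))
p=shot("wrist");w=cloud(p);cv2.imwrite("pics/%s.png"%sys.argv[1],p["img"]);print("cam",p["W"][:3,3].round(3))
for c in [(.657,.038),(.63,-.2)]:
    near=np.hypot(w[...,0]-c[0],w[...,1]-c[1])<.05
    for lo,hi in[(.178,.2),(.145,.156)]:
        q=w[near&(w[...,2]>lo)&(w[...,2]<hi)]
        if len(q)>20:
            (x,y),(a,b),t=cv2.minAreaRect(q[:,:2].astype(np.float32)*1000);pc=np.linalg.svd(q[:,:2]-q[:,:2].mean(0),full_matrices=False)[2][0]
            print(c,lo,len(q),np.round([x,y,a,b,t],1),"pca deg",np.degrees(np.arctan2(pc[1],pc[0])).round(1),np.median(q,0).round(4))
for k,z in(("cap_left_center",.15),("cap_left_wing",.168)):
    for e in eyes.tip_of(k,p)[:2]:print(k,e["confidence"],np.round(e["point"]),at_z(p,e["point"],z).round(4))
E
python3 f.py w3
```

```text
[[ 1.100e-03  1.000e+00 -1.900e-03  6.584e-01]
 [ 1.000e+00 -1.100e-03  1.000e-04 -2.060e-02]
 [ 1.000e-04 -1.900e-03 -1.000e+00  4.532e-01]] [-0.144  0.108  1.474 -0.     1.561 -0.143]
cam [0.658 0.058 0.423]
(0.657, 0.038) 0.178 1263 [661.2  36.   43.9  15.9  80.4] pca deg -99.7 [0.6615 0.0369 0.1843]
(0.657, 0.038) 0.145 1271 [661.4  37.3  42.9  45.5  82. ] pca deg -10.0 [0.6537 0.0365 0.1525]
(0.63, -0.2) 0.178 57 [ 636.5 -181.4    3.6   15.6   81.9] pca deg -10.8 [ 0.6373 -0.1807  0.1803]
(0.63, -0.2) 0.145 743 [ 634.  -195.2   34.1   45.9   82.2] pca deg -7.5 [ 0.6334 -0.192   0.1522]
cap_left_center 0.87 [325. 122.] [0.6605 0.0368 0.15  ]
cap_left_wing 0.58 [323. 125.] [0.6585 0.0359 0.168 ]
```

View pics/w3.png

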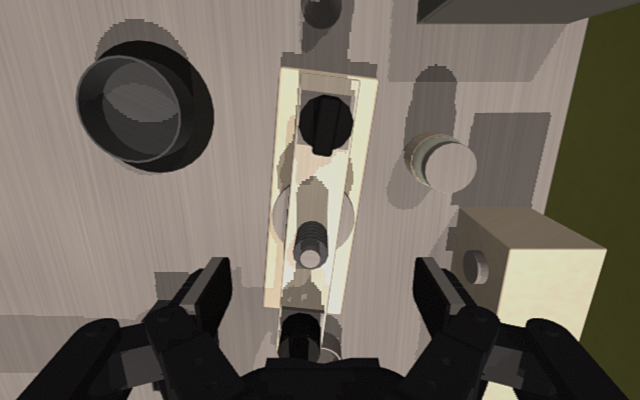

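The wing is at px (325,130), about (0.661, 0.0365), with its long axis at 80.4° and its top at z=0.184. These match the given sizes. I'll descend over it.

>>> apply_moves([
  [0.06,0.012,0.0005,0,0.04],
  [0.06,0.027,0.001,0,0.08],
  [0.06,0.042,0.0015,0.01,0.12],
  [0.06,0.053,0.002,0.03,0.16],
  [0.06,0.057,0.0025,0.055,0.168],
  [0.06,0.057,0.0025,0.08,0.168],
  [0.06,0.057,0.0025,0.1,0.168],
  [0.06,0.057,0.0025,0.1,0.168],
  [0.06,0.057,0.0025,0.1,0.168],
])

```text
t: 9.15
tool_pos: [0.6584, 0.0367, 0.354]
tool_rot: [-2.399, -2.025, 0.003]
contact_force: [-0.3, 0.3, 0.4]
opening: 0.0598
grip_force: 0.0
```

```bash
python3 f.py w4
```

```text
[[ 1.678e-01  9.858e-01 -2.500e-03  6.584e-01]
 [ 9.858e-01 -1.678e-01  1.000e-04  3.670e-02]
 [-3.000e-04 -2.400e-03 -1.000e+00  3.540e-01]] [-0.057  0.167  1.575 -0.     1.402  0.112]
cam [0.671 0.114 0.324]
(0.657, 0.038) 0.178 3535 [657.2  38.8  44.3  82.5  61.2] pca deg 170.2 [0.6614 0.04   0.1846]
(0.657, 0.038) 0.145 2487 [661.3  37.4  43.6  45.6  81. ] pca deg -8.2 [0.6604 0.0401 0.1524]
cap_left_wing 0.59 [330. 248.] [0.6623 0.0356 0.168 ]
```

View pics/w4.png

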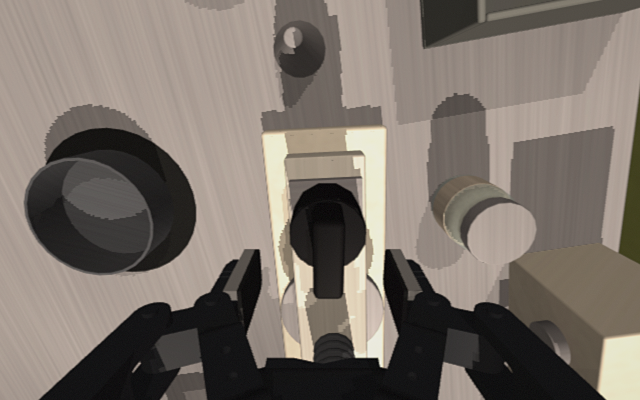

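The wing (px 330,250) lies between the fingers and parallel to the pads. I'll shift 3 mm, go down and pinch.

>>> apply_moves([
  [0.06,0,0.003,0.01,0],
  [0.06,0,0.003,0.02,0],
  [0.06,0,0.003,0.024,0],
  [0.06,0,0.003,0.024,0],
  [0.03,0,0.003,0.024,0],
  [0.01,0,0.003,0.024,0],
  [0.01,0,0.003,0.024,0],
  [0.01,0,0.003,0.024,0],
  [0.01,0,0.003,0.024,0],
  [0.01,0,0.003,0.024,0],
], newtons=50)

```text
t: 10.13
tool_pos: [0.6627, 0.0358, 0.3308]
tool_rot: [2.401, 2.026, 0.0]
contact_force: [0.7, -0.1, -0.5]
opening: 0.0151
grip_force: 53.0
```

```bash
cat > g.py <<'E'
from h import *
o,T=tool();print(o["t"],T[:3,3].round(4),"yaw",np.degrees(np.arctan2(T[1,0],T[0,0])).round(2),"F",o["contact_force"].round(1),"M",o["wrist_torque"].round(2),o["opening"].round(4),o["grip_force"],"q6",o["q"][5].round(3))
E
python3 g.py
```

```text
Traceback (most recent call last):
  File "g.py", line 2, in <module>
    o,T=tool();print(o["t"],T[:3,3].round(4),"yaw",np.degrees(np.arctan2(T[1,0],T[0,0])).round(2),"F",o["contact_force"].round(1),"M",o["wrist_torque"].round(2),o["opening"].round(4),o["grip_force"],"q6",o["q"][5].round(3))
                                                                                                                                                                 ^^^^^^^^^^^^^^^^^^
AttributeError: 'float' object has no attribute 'round'
```

```bash
sed -i 's/o\["opening"\].round(4)/round(o["opening"],4)/' g.py; python3 g.py
```

```text
10.1333 [0.6627 0.0358 0.3308] yaw 80.32 F [ 0.7 -0.1 -0.5] M [-0.01 -0.05 -0.02] 0.0151 52.994365096092224 q6 0.111
```

>>> apply_moves([
  [0.01,0,0,0,0.03],
  [0.01,0,0,0,0.06],
  [0.01,0,0,0,0.09],
  [0.01,0,0,0,0.12],
  [0.01,0,0,0,0.15],
  [0.01,0,0,0,0.15],
])

```text
t: 10.63
tool_pos: [0.6626, 0.0357, 0.3308]
tool_rot: [2.546, 1.84, -0.0]
contact_force: [0.2, -1.2, 0.4]
opening: 0.0148
grip_force: 53.0
```

```bash
python3 g.py
```

```text
10.6333 [0.6626 0.0357 0.3308] yaw 71.7 F [ 0.2 -1.2  0.4] M [-0.1   0.08  0.  ] 0.0148 53.01917374134064 q6 0.261
```

No moment after 8.6°, so I'll continue the same way past 18°.

>>> apply_moves([
  [0.01,0,0,0,0.03],
  [0.01,0,0,0,0.06],
  [0.01,0,0,0,0.09],
  [0.01,0,0,0,0.12],
  [0.01,0,0,0,0.15],
  [0.01,0,0,0,0.18],
  [0.01,0,0,0,0.2],
  [0.01,0,0,0,0.2],
])

```text
t: 11.3
tool_pos: [0.6624, 0.0355, 0.3308]
tool_rot: [2.715, 1.58, -0.003]
contact_force: [-3.0, -2.7, 1.0]
opening: 0.0152
grip_force: 56.2
```

```bash
python3 g.py
```

```text
11.3 [0.6624 0.0355 0.3308] yaw 60.39 F [-3.  -2.7  1. ] M [-0.5   0.51  1.11] 0.0152 56.2117999792099 q6 0.459
```

A moment of 1.1 Nm at about 20° means the hard stop. I'll try the other way.

>>> apply_moves([
  [0.01,0,0,0,-0.05],
  [0.01,0,0,0,-0.11],
  [0.01,0,0,0,-0.18],
  [0.01,0,0,0,-0.25],
  [0.01,0,0,0,-0.32],
  [0.01,0,0,0,-0.39],
  [0.01,0,0,0,-0.46],
  [0.01,0,0,0,-0.53],
  [0.01,0,0,0,-0.6],
  [0.01,0,0,0,-0.67],
  [0.01,0,0,0,-0.74],
  [0.01,0,0,0,-0.8],
])

```text
t: 12.3
tool_pos: [0.6629, 0.0358, 0.3308]
tool_rot: [1.885, 2.512, 0.003]
contact_force: [-0.1, -0.4, -0.0]
opening: 0.015
grip_force: 53.0
```

```bash
python3 g.py
```

```text
12.3 [0.6629 0.0358 0.3308] yaw 106.23 F [-0.1 -0.4 -0. ] M [-0.04 -0.08 -0.02] 0.015 52.978050112724304 q6 -0.342
```

>>> apply_moves([
  [0.01,0,0,0,-0.07],
  [0.01,0,0,0,-0.14],
  [0.01,0,0,0,-0.21],
  [0.01,0,0,0,-0.28],
  [0.01,0,0,0,-0.35],
  [0.01,0,0,0,-0.42],
  [0.01,0,0,0,-0.49],
  [0.01,0,0,0,-0.56],
  [0.01,0,0,0,-0.63],
  [0.01,0,0,0,-0.7],
  [0.01,0,0,0,-0.76],
  [0.01,0,0,0,-0.78],
])

```text
t: 13.3
tool_pos: [0.6629, 0.0359, 0.3308]
tool_rot: [0.791, 3.04, 0.002]
contact_force: [0.7, 0.1, 0.1]
opening: 0.0153
grip_force: 53.0
```

```bash
python3 g.py
```

```text
13.3 [0.6629 0.0359 0.3308] yaw 150.84 F [0.7 0.1 0.1] M [ 0.09 -0.08  0.04] 0.0153 52.97624230384827 q6 -1.12
```

>>> apply_moves([
  [0.01,0,0,0,-0.02],
  [0.01,0,0,-0.001,-0.02],
  [0.01,0,0,-0.003,-0.02],
  [0.01,0,0,-0.006,-0.02],
  [0.01,0,0,-0.009,-0.02],
  [0.01,0,0,-0.009,-0.02],
])

```text
t: 13.8
tool_pos: [0.6629, 0.0357, 0.3408]
tool_rot: [0.762, 3.046, 0.001]
contact_force: [-0.6, 0.2, -0.2]
opening: 0.0149
grip_force: 52.9
```

```bash
python3 g.py
```

```text
13.8 [0.6629 0.0357 0.3408] yaw 151.92 F [-0.6  0.2 -0.2] M [-0.04  0.01 -0.02] 0.0149 52.89638578891754 q6 -1.139
```

>>> apply_moves([
  [0.01,0,0,-0.005,0],
  [0.01,0,0,-0.012,0],
  [0.01,0,0,-0.02,0],
  [0.01,0,0,-0.03,0],
  [0.01,0,0,-0.04,0],
  [0.01,0,0,-0.052,0],
  [0.01,0,0,-0.065,0],
  [0.01,0,0,-0.075,0],
  [0.01,0,0,-0.08,0],
  [0.01,0,0,-0.08,0],
])

```text
t: 14.63
tool_pos: [0.6629, 0.0357, 0.4224]
tool_rot: [0.761, 3.044, 0.001]
contact_force: [-0.7, 0.3, -1.0]
opening: 0.0149
grip_force: 52.9
```

```bash
python3 g.py; cat > i.py <<'E'
from h import *
p=shot("scene");cv2.imwrite("pics/s2.png",cv2.resize(p["img"][100:300,120:440],(800,500)))
E
python3 i.py
```

```text
14.6333 [0.6629 0.0357 0.4224] yaw 151.94 F [-0.7  0.3 -1. ] M [ 0.06  0.   -0.02] 0.0149 52.87491202354431 q6 -1.139
```

View pics/s2.png

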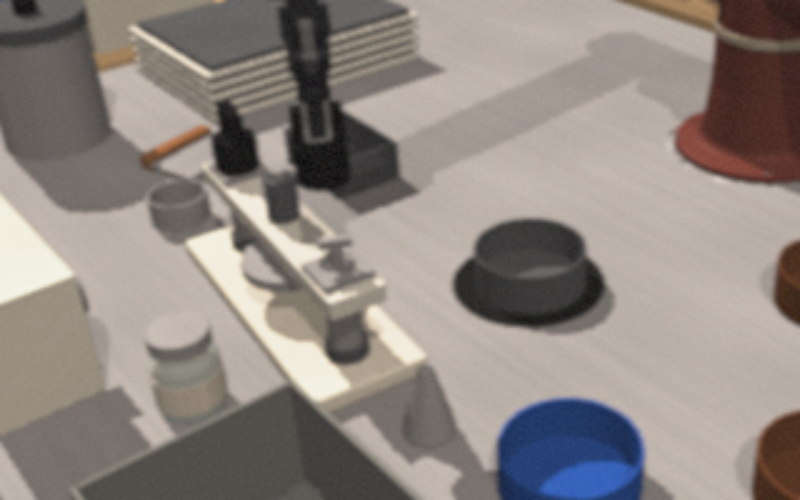

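The cap is off and in the gripper (px 320,145), the left pillar is bare, and the tin stands on the mat (px 530,270). I'll move over the tin.

>>> apply_moves([
  [0.01,0.01,-0.005,0,0],
  [0.01,0.03,-0.015,0,0],
  [0.01,0.055,-0.0275,0,0],
  [0.01,0.08,-0.04,0,0],
  [0.01,0.105,-0.0525,0,0],
  [0.01,0.13,-0.065,0.005,0],
  [0.01,0.155,-0.0775,0.015,0],
  [0.01,0.178,-0.089,0.03,0],
  [0.01,0.194,-0.097,0.042,0],
  [0.01,0.202,-0.101,0.05,0],
  [0.01,0.204,-0.102,0.05,0],
  [0.01,0.204,-0.102,0.05,0],
])

```text
t: 15.68
tool_pos: [0.434, 0.0418, 0.3687]
tool_rot: [-0.761, -3.046, 0.0]
contact_force: [0.3, -0.2, -1.2]
opening: 0.0152
grip_force: 52.8
```

```bash
python3 g.py; cat > j.py <<'E'
from h import *
p=shot("scene");cv2.imwrite("pics/s3.png",cv2.resize(p["img"][100:300,120:440],(800,500)))
w=cloud(shot("wrist"));m=(w[...,2]>.03)&(w[...,2]<.05)&(np.hypot(w[...,0]-.435,w[...,1]-.042)<.09)
q=w[m];print(len(q),q[:,:2].min(0),q[:,:2].max(0))
E
python3 j.py
```

```text
15.6833 [0.434  0.0418 0.3687] yaw 151.94 F [ 0.3 -0.2 -1.2] M [-0.03 -0.03 -0.05] 0.0152 52.813518047332764 q6 -1.156
1492 [ 0.37462054 -0.01794395] [0.49213897 0.10151189]
```

View pics/s3.png

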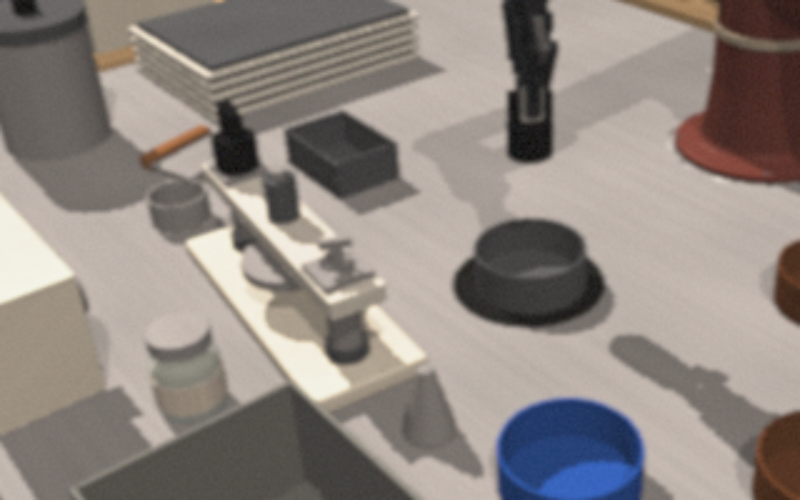

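The cap (px 530,130) hangs centred over the tin. I'll lower it a little so it is still well clear of the rim, then hand in.

>>> apply_moves([
  [0.01,0,0,0.006,0],
  [0.01,0,0,0.016,0],
  [0.01,0,0,0.028,0],
  [0.01,0,0,0.04,0],
  [0.01,0,0,0.048,0],
  [0.01,0,0,0.05,0],
  [0.01,0,0,0.05,0],
  [0.01,0,0,0.05,0],
])

```text
t: 16.45
tool_pos: [0.4347, 0.0417, 0.3196]
tool_rot: [-0.762, -3.048, 0.0]
contact_force: [-0.9, 0.5, -1.2]
opening: 0.0151
grip_force: 52.8
```

```bash
python3 g.py; python3 -c "
from station import ctrl
print(ctrl.finish_job())"
```

```text
16.45 [0.4347 0.0417 0.3196] yaw 151.94 F [-0.9  0.5 -1.2] M [-0.04  0.   -0.08] 0.0151 52.813459038734436 q6 -1.156
the job is handed in; nothing more can be done
None
```

The job is handed in at about 16.5 s: the grey tin stands wholly on the mat, about 1.5 mm off its centre, and the left cap is off and held in the gripper over the tin's middle, about 60 mm above its rim; the right cap and everything else were left in place.

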